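Scoop ice from the bar's ice bin into a steel bowl

TASK

Take the blue ice scoop by its black handle and with it move at least four of the five ice cubes from the steel ice bin into the steel bowl; never touch the ice with the fingers. Spill none: cubes you do not move must stay in the bin. At the end stand the scoop upright back on its green board and let go, with the bowl left standing where it was and the glasses, cup, bottle and jar undisturbed.

Things in the scene. Friction and masses are not known exactly. Their poses are not given: they have to be found in the camera images.
- scoop_grip (a point): middle of the black bar handle of the blue ice scoop (loose, 220 g). The bar is 95 mm long, 18 mm wide, 24 mm high (it runs from 53 mm behind this point to 42 mm ahead of it), and lies 86 to 110 mm above the scoop's underside; this point is at 98 mm, nearly over the centre of mass. It hangs free over the pan, carried only by an upright at the back. Axes: x towards the nose (the open front), y across, z up when the scoop stands level.
- scoop_lip (a point): middle of the scoop's front lip, on its underside: 62 mm ahead of and 98 mm below scoop_grip; same axes. The pan reaches from here 105 mm back (the upright behind it to 115 mm), has a flat floor 98 mm wide and 2 mm thick, open at the front, 2 mm thick sides that lean outwards by 20 degrees like those of the bin, 30 mm high from 15 mm behind the lip and 44 mm high from 50 mm behind it, (128 mm over all at their top), and a 50 mm back wall.
- bin: open ice bin of steel sheet, fixed. Origin: centre of its underside on the counter; x along its length, pointing roughly away from the robot, y across, z up. Rim 65 mm above the counter; over the rim it reaches from x = -131 to +173 mm and is 182 mm wide. The ice lies in the +x half, the -x half is empty.
- bin_floor (a point): middle of the bin's flat inner floor, 5 mm above the counter; axes as the bin. Floor 232 mm long (x), 108 mm wide. The -x end wall (x = -116 mm) is upright; the +x one leans out by 35 degrees from x = +116 mm to +158 mm at the rim; the sides lean out by 20 degrees. Cubes pushed against the +x end climb it; follow it up with the lip, nose rising, and they slide back into the pan.
- bowl: round steel bowl, loose, 0.6 kg, standing on the counter. Origin: centre of its underside. Mouth 200 mm across, rim 75 mm above the counter, wall 3 mm. Empty.
- bowl_mid (a point): point on the bowl's axis, 45 mm above its underside.
- board: green plastic board 190 (x) x 150 (y) x 10 mm, fixed flat on the counter; origin: centre of its underside, so its top is 10 mm above. The scoop stands on it at the start.
- ice0_c (a point): one of five pale blue-white ice cubes: 28 mm cube with 7 mm bevelled edges, 22 g, wet and very slippery (they slide at about 9 to 12 degrees of slope). The point is its centre. All five lie in one layer on the floor of the bin, flat, in the +x half of the bin (22 to 111 mm from the bin's middle).
- ice1_c (a point): centre of another ice cube, like ice0_c.
- ice2_c (a point): centre of another ice cube, like ice0_c.
- ice3_c (a point): centre of another ice cube, like ice0_c.
- ice4_c (a point): centre of another ice cube, like ice0_c.
- tumbler_a: bystander: glass tumbler, 68 mm across, 95 mm high; origin under its centre.
- tumbler_b: bystander: like tumbler_a.
- soda: bystander: green glass bottle, 56 mm across, 175 mm high; origin under its centre.
- cup: bystander: white mug, 80 mm across, 65 mm high; origin under its centre.
- sugar: bystander: amber jar with a metal cap, 72 mm across, 120 mm high; origin under its centre.
Not all that is in view belongs to the job. Leave any purple, red or yellow look-alike of the part that bears ice4_c alone.

How it is judged:
By the outcome, as a careful person would: the job done as asked, in the order asked, and still so for the second after the job is handed in, with the robot touching nothing.
It also fails if it takes over 64 s, if anything falls off the work surface, if the arm or the gripper's body presses on something with over 40 N, if the wrist force passes 120 N, or if a joint passes its speed limit or range.

ROBOT

A 7-joint arm with a two-finger parallel gripper is mounted at the origin on the work surface. World frame = base frame: x ahead of the robot, y to its left, z up, the work surface at z = 0. Lengths are in m, angles in degrees, forces in N, time in s.
With the tool pointing down it reaches from about 0.425 to 0.825 m from the base axis. Payload 3.6 kg.
Tool frame: the origin (TCP) lies midway between the tips of the shut fingers; the grasp point (between the pads) lies 19 mm behind it; z points along the fingers, y is the line along which they close (so a half turn about z gives the same grasp; the last joint's range is limited). The gripper opens to 93 mm and grips with 3 to 60 N. Pads are 15 mm wide; open, the fingers measure 128 mm over their backs; the gripper's body (75 mm by 188 mm) begins 65 mm behind the grasp point.
Start: joints at [67.924, 35.231, -0.722, 81.555, 0.464, 63.22, -2.315], TCP at [0.228, -0.609, 0.182] pointing down, gripper open.
Joint ranges: [-178.69, 178.69], [-17.37, 117.87], [-77.05, 75.6], [15.02, 138.74], [-78.02, 258.01], [0.78, 113.62], [-162.83, 162.83]. Speed limits (degrees/s): [159.86, 159.86, 180, 180, 180, 180, 180].

INTERFACE

Orientations are given as a 3x3 rotation matrix whose columns are the frame's x, y, z axes.
In Python, from bench import sense, vision, env gives the robot as it stands.
- The arm moves only by the tool move_arm, never from a script. Its argument "targets" is a list of rows, each a list of 7 numbers: the shift along the world's x, y, z normalised to -1 to 1, where 1 is 0.3 m, then the turn, a rotation vector about the world's x, y, z normalised to -1 to 1, where 1 is 0.5 rad, then the opening, from 0 (shut) to 1 (fully open). A call has 1 to 20 rows; each row shifts and turns the commanded pose from where the row before left it; what a row does not reach is not made up. A row lasts 1/8 s, in which the tool goes at most 62.5 mm and 10.7 degrees, less where a joint would pass 70% of its speed; a pose out of reach is approached as far as the arm can. A call with a number of a shift or a turn outside -1 to 1 is refused whole. A call with a gripper value outside its range is refused whole. The fingers move at their own pace and stop on an object; "force" is the grip in N (left out, the last holds). Time passes only in rows, so rows that do not move let the fingers close. It gives the time, the measured TCP pose, the force, the opening and the grip force at its end, in the units of the state.
- sense(): the state, without advancing time (a new reading comes with each control period).
- vision.camera(name): name is "side" or "top"; returns a dict with "img" (384x512x3 uint8, red, green, blue), "fovy" (degrees; the focal length in pixels is half the picture's height over the tangent of half this angle, whatever the lens; pixels are square), "cx", "cy" (the principal point, pixels), "world_to_cam" (4x4, takes a point from world to camera coordinates). Camera axes: x right, y up, looking along -z (the intrinsics and any distortion apply to the point x, -y, -z); pixel columns grow to the right and rows downward; lengths in m; the calibration is good to about 2 mm. A picture is of the moment at which its call begins. There is no depth.
- env.job_done(): hands the job in; it is judged then, once.
Trained networks look in a picture, given as the dict that the camera call returned (one of the last four; its "shot" number tells which), for a name from the list of things; names that differ only in an ending like _2 or _b are one class to them, and where a whole thing is asked for, a point or a joint stands for the part that bears it (a point fixed in the world has none). Each returns a list of dicts, best first, with "p" (0 to 1); they miss things now and then, are a little off and sometimes report something else, mostly with a low value. They report only what shows in the picture. A call takes as long as a camera call. They do not tell look-alikes from the thing itself.
- vision.spot_in(picture, name): "rect" ([left, top, right, bottom] in pixels, round what is visible of it).
- vision.outline_of(picture, name): "pixels" (384x512 bool, what is visible of it) and "rect" ([left, top, right, bottom] in pixels, round what is visible of it).
- vision.tip_of(picture, name): "point" ([column, row] in pixels: a listed point, or the origin of a listed thing).
The state is a dict: "clock": time; "q": joint angles; "dq": joint speeds; "joint_efforts": joint torques, N m; "eef_pos": TCP position; "eef_rot": TCP orientation; "force": force on the tool from outside, world axes, zero at the start; "torque": the same for the moment, N m; "finger_gap": opening from 0.0 (shut) to 1.0 (fully open); "grasp_force": force on a finger pad.
Only numpy, scipy, OpenCV 4.12 (cv2) and the standard library are available. Lean on these libraries where they do the work, as an engineer would, in place of code of your own. Each camera call takes 0.05 s, during which the arm holds its last target. There are 200 camera calls.

## Working session

There is one attempt and no reset: what is moved stays moved. The work goes in short steps, Python scripts to look and compute and a tool call to move; the robot and the scene stay as the last step left them, time stands still between calls to the robot, and variables do not carry over. Pictures are saved under pics/ and viewed, at most 10 in all, crops included, and the job is handed in when it is done.

Besides the shell and the picture viewer there is one more tool, called after "Call:" as name([rows], argument=value, ...), one row to a line, values as JSON. move_arm: Moves the arm, as the interface text tells. Scaled input: -1 to 1 covers 0.3 m each way for a shift and 0.5 rad each way for a turn. Its arguments: {"type":"object","properties":{"targets":{"type":"array","items":{"type":"array","items":{"type":"number"}}},"force":{"type":"number"}},"required":["targets"]}

```bash
ls; mkdir -p pics; python3 - <<'E'
from bench import sense, vision, env
import cv2,pickle
s=sense();print(s['clock'],s['eef_pos'],s['eef_rot'],s['finger_gap'])
for n in ['side','top']:
    c=vision.camera(n);cv2.imwrite(f'pics/{n}0.png',c['img'][:,:,::-1]);print(n,{k:v for k,v in c.items() if k!='img'})
    pickle.dump(c,open(f'{n}0.pkl','wb'))
    for t in ['scoop_grip','scoop_lip','bin','bin_floor','bowl','bowl_mid','board','ice0_c','tumbler_a','soda','cup','sugar']:
        print(t,[(round(d['p'],2),[round(float(x),1) for x in d['point']]) for d in vision.tip_of(c,t)][:8])
E
```

```text
pics
0.0 [ 0.22794328 -0.60779804  0.18042658] [[ 9.36292022e-01  3.51221345e-01 -9.03435993e-04]
 [ 3.51222505e-01 -9.36289176e-01  2.30904316e-03]
 [-3.48920982e-05 -2.47924574e-03 -9.99996926e-01]] 0.9995475555385964
side {'fovy': 56.13274876384182, 'cx': 251.79851952885858, 'cy': 193.08223791259636, 'world_to_cam': array([[-0.74586749, -0.66576122, -0.02106362,  0.42713723],
       [ 0.3592194 , -0.42866922,  0.82897776, -0.28794189],
       [-0.56093057,  0.6107411 ,  0.55888478, -0.75574052],
       [ 0.        ,  0.        ,  0.        ,  1.        ]]), 'shot': 1}
scoop_grip [(0.56, [340.1, 163.0]), (0.37, [269.7, 215.4]), (0.3, [178.5, 274.4])]
scoop_lip [(0.68, [331.2, 176.8]), (0.4, [257.1, 179.9])]
bin [(0.97, [199.0, 302.4]), (0.29, [254.0, 174.8])]
bin_floor [(0.82, [199.2, 303.3]), (0.43, [165.7, 285.2]), (0.23, [90.6, 307.9])]
bowl [(0.82, [264.3, 227.7]), (0.66, [184.7, 287.8])]
bowl_mid [(0.69, [267.6, 212.8]), (0.54, [338.4, 165.8])]
board [(0.78, [332.3, 186.0])]
ice0_c [(0.44, [197.8, 280.1])]
tumbler_a [(0.85, [179.3, 233.1]), (0.71, [254.9, 179.8])]
soda [(0.96,
[... 190 characters left out ...]
_to_cam': array([[-0.01391549, -0.99968567,  0.02085463, -0.0199019 ],
       [ 0.98970676, -0.01079965,  0.14270212, -0.58195633],
       [-0.14243204,  0.02262574,  0.98954595, -1.35283809],
       [ 0.        ,  0.        ,  0.        ,  1.        ]]), 'shot': 2}
scoop_grip [(0.88, [352.0, 218.1])]
scoop_lip [(0.78, [359.4, 203.4])]
bin [(0.66, [143.5, 225.6])]
bin_floor [(0.96, [143.9, 227.1]), (0.51, [141.3, 208.6])]
bowl [(0.77, [249.6, 201.1])]
bowl_mid [(0.57, [248.6, 199.5])]
board [(0.84, [350.1, 211.9])]
ice0_c [(0.74, [302.1, 137.0])]
tumbler_a [(0.79, [303.3, 135.2]), (0.76, [191.5, 151.2])]
soda [(0.97, [89.3, 167.8])]
cup [(0.67, [398.3, 180.0])]
sugar [(0.78, [255.4, 123.7])]
```

```bash
python3 - <<'E'
import cv2
for n in ['side','top']:
    im=cv2.imread(f'pics/{n}0.png'); cv2.imwrite(f'pics/{n}0b.png',cv2.resize(im[100:384,40:440] if n=='side' else im[80:300,60:430],None,fx=2,fy=2,interpolation=cv2.INTER_CUBIC))
E
```

```text
(no output)
```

View pics/side0b.png

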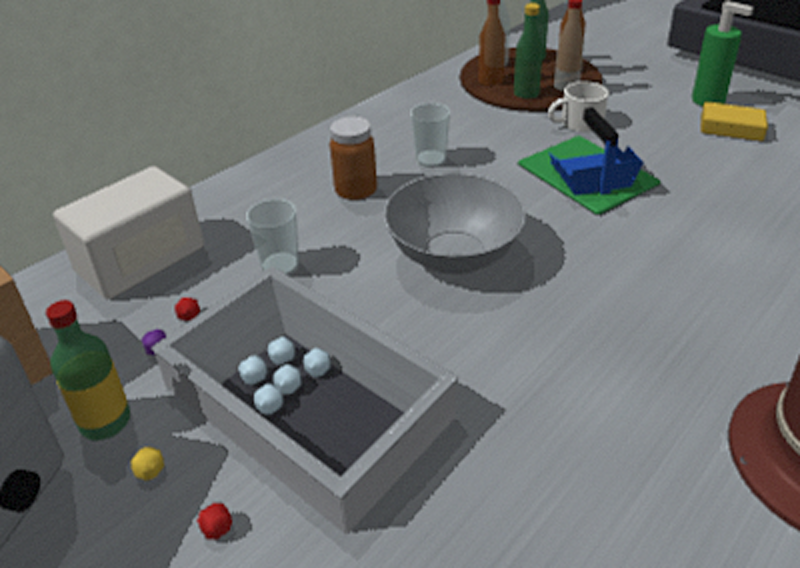

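View pics/top0b.png

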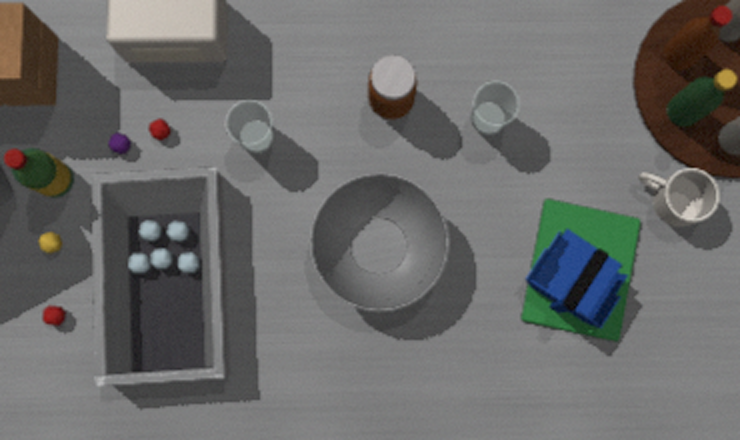

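The side view shows the bin at the lower left of the crop, with 5 cubes around (280,370). The bowl is at (455,220), and the scoop on its board at (605,165) has its upright on the near side. In the top view (crop) the bin is at (160,275), the cubes at (160,245), the bowl at (380,243) and the scoop at (585,280), nose up and to the right. Next I'll fit the poses by silhouette.

```bash
cat > lib.py <<'E'
import numpy as np, cv2, pickle
from scipy.optimize import minimize
def f(c): return 192/np.tan(np.radians(c['fovy']/2))
def proj(c,P):
    P=np.asarray(P,float); q=P@c['world_to_cam'][:3,:3].T+c['world_to_cam'][:3,3]
    return np.c_[c['cx']-f(c)*q[:,0]/q[:,2], c['cy']+f(c)*q[:,1]/q[:,2]]
def ray(c,uv,z):
    R=c['world_to_cam'][:3,:3];t=c['world_to_cam'][:3,3]
    d=R.T@np.array([(uv[0]-c['cx'])/f(c),-(uv[1]-c['cy'])/f(c),-1]); o=-R.T@t
    return o+d*(z-o[2])/d[2]
def pose(p,pts):
    x,y,a=p[:3]; P=np.array(pts,float); R=np.array([[np.cos(a),-np.sin(a),0],[np.sin(a),np.cos(a),0],[0,0,1]])
    return P@R.T+[x,y,0]
S=4
def sil(c,parts):
    m=np.zeros((384*S,512*S),np.uint8)
    for P in parts:
        h=cv2.convexHull(((proj(c,P)+0.5)*S*16).astype(np.int32).reshape(-1,1,2))
        cv2.fillConvexPoly(m,h,1,shift=4)
    return cv2.resize(m.astype(np.float32),(512,384),interpolation=cv2.INTER_AREA)
def fit(views,parts,p0,scale=(.02,.02,.1)):
    def cost(p):
        p=np.r_[p,np.zeros(3-len(p))]; e=0
        for c,M in views:
            s=sil(c,[pose(p,q) for q in parts]); e+=np.abs(s-M).sum()/M.sum()
        return e
    best=None
    for k in range(3):
        n=len(p0); sx=np.vstack([p0]+[np.array(p0)+np.eye(n)[i]*scale[i]*(-1)**k/(k+1) for i in range(n)])
        r=minimize(cost,p0,method='Nelder-Mead',options=dict(initial_simplex=sx,xatol=1e-4,fatol=1e-4,maxiter=150))
        if best is None or r.fun<best.fun: best=r
        p0=best.x
    return best.x,best.fun
def box(x0,x1,y0,y1,z0,z1): return [(x,y,z) for x in(x0,x1) for y in(y0,y1) for z in(z0,z1)]
t=np.tan(np.radians(20))
def side(s,z0=0): # scoop, origin under grip on underside; lip at x=.062
    w=.051
    pan=[]
    return [(.062-.105,s*w,z0),(.062,s*w,z0),(.047,s*(w+.03*t),z0+.03),(.012,s*(w+.03*t),z0+.03),(.012,s*(w+.044*t),z0+.044),(-.043,s*(w+.044*t),z0+.044)]
def scoop(z0=.010):
    fl=box(-.043,.062,-.05,.05,z0,z0+.002)
    back=[(-.043,s*.05,z0) for s in(1,-1)]+[(-.043,s*(.05+.05*t),z0+.05) for s in(1,-1)]
    return [fl,side(1,z0),side(-1,z0),back,box(-.053,.042,-.009,.009,z0+.086,z0+.11),box(-.053,-.043,-.009,.009,z0,z0+.1)]
def cyl(r,z): return [(r*np.cos(a),r*np.sin(a),z) for a in np.linspace(0,2*np.pi,40)]
E
cat > m1.py <<'E'
from lib import *
from bench import vision
cs={n:vision.camera(n) for n in('side','top')}
pickle.dump(cs,open('cs.pkl','wb'))
def views(name,names=('side','top'),near=None):
    o=[]
    for n in names:
        r=vision.outline_of(cs[n],name)
        if r: print(name,n,[(round(d['p'],2),[int(v) for v in d['rect']]) for d in r[:3]]); o.append((cs[n],r[0]['pixels'].astype(np.float32)))
    return o
guess={k:ray(cs['top'],uv,z) for k,uv,z in [('bin',(143.5,226),0),('bowl',(249.6,201),0),('board',(350,212),0),('scoop',(352,218),.108)]}
B=[box(-.131,.173,-.091,.091,.063,.065)+box(-.116,.116,-.06,.06,0,.001)]
B2=[box(-.131,.173,-.091,.091,0,.065)]
for nm,parts,n,g in [('bin',B,3,0),('bin',B2,3,0),('bowl',[cyl(.1,.075)+cyl(.045,0)],2,0),('board',[box(-.095,.095,-.075,.075,0,.01)],3,0),('scoop',scoop(),3,-.52)]:
    v=views('scoop_grip' if nm=='scoop' else nm)
    g0=list(guess[nm][:2])+[g]
    for vv in (v,v[1:],v[:1]):
        if vv: p,e=fit(vv,parts,np.array(g0[:n])); print('  ',nm,np.round(p[:2],4),np.degrees(p[2:]).round(2),round(e,3))
im=cs['top']['img'].astype(int)
for n in('top','side'):
    d=vision.outline_of(cs[n],'ice0_c'); print(n,[(round(x['p'],2),[int(v) for v in x['rect']]) for x in d])
    im=cs[n]['img'].astype(int); m=((im.min(2)>120)&(im[:,:,2]>im[:,:,0]+8)).astype(np.uint8)
    N,l,st,ce=cv2.connectedComponentsWithStats(m)
    for i in range(1,N):
        if 15<st[i,4]<300: print('  ',st[i,4],ce[i].round(1),ray(cs[n],ce[i],.02).round(4))
for k in ['tumbler_a','soda','cup','sugar']:
    print(k,[(round(d['p'],2),ray(cs['top'],d['point'],0)[:2].round(3)) for d in vision.tip_of(cs['top'],k)])
E
python3 m1.py
```

```text
bin side [(0.86, [116, 229, 269, 368]), (0.32, [156, 276, 174, 293])]
bin top [(0.58, [104, 161, 172, 274])]
   bin [0.4566 0.3078] [2.61] 0.376
   bin [0.4573 0.3046] [3.] 0.105
   bin [0.4457 0.3257] [0.5] 0.179
bin side [(0.86, [116, 229, 269, 368]), (0.32, [156, 276, 174, 293])]
bin top [(0.58, [104, 161, 172, 274])]
   bin [0.4578 0.3076] [2.72] 0.191
   bin [0.4572 0.3074] [2.92] 0.086
   bin [0.4603 0.3078] [2.48] 0.098
bowl side [(0.92, [230, 185, 304, 240]), (0.18, [167, 291, 181, 305])]
bowl top [(0.89, [215, 168, 285, 234])]
   bowl [ 0.5208 -0.0099] [] 0.122
   bowl [ 0.5204 -0.0115] [] 0.033
   bowl [ 0.5198 -0.0051] [] 0.066
board side [(0.6, [178, 280, 188, 295]), (0.56, [299, 169, 369, 209])]
board top [(0.97, [317, 181, 376, 248])]
   board [ 3.8486 -6.4787] [555.77] 2.0
   board [ 0.482  -0.3164] [-13.] 0.948
   board [ 3.8486 -6.4787] [252.1] 1.0
scoop_grip side [(0.83, [314, 155, 360, 198])]
scoop_grip top [(0.93, [323, 198, 371, 245])]
   scoop [ 0.4661 -0.2996] [-37.36] 0.292
   scoop [ 0.4654 -0.3007] [-35.44] 0.099
   scoop [ 0.4669 -0.2978] [-38.07] 0.171
top
[... 495 characters left out ...]

   19 [246.9 232.5] [0.5303 0.0671 0.02  ]
   54 [  4.2 266.4] [0.9104 0.5626 0.02  ]
   83 [178.9 272.9] [0.5547 0.2872 0.02  ]
   85 [197.  278.6] [0.5071 0.2703 0.02  ]
   86 [164.6 282.4] [0.5566 0.3286 0.02  ]
   154 [112.8 292.7] [0.6225 0.4265 0.02  ]
   88 [182.1 287.2] [0.5132 0.3108 0.02  ]
   94 [172.4 297.1] [0.5072 0.344  0.02  ]
   24 [136.5 316.7] [0.5236 0.4278 0.02  ]
   18 [501.1 374.6] [-0.0914  0.0615  0.02  ]
   16 [505.9 381. ] [-0.1006  0.0691  0.02  ]
tumbler_a [(0.68, array([0.684, 0.176])), (0.62, array([ 0.718, -0.177]))]
soda [(0.66, array([0.63 , 0.479]))]
cup [(0.68, array([ 0.587, -0.472])), (0.2, array([0.462, 0.315]))]
sugar [(0.69, array([ 0.758, -0.036]))]
```

```bash
cat > m2.py <<'E'
from lib import *
cs=pickle.load(open('cs.pkl','rb'))
for n,(r0,r1,c0,c1) in {'top':(195,250,335,375),'side':(145,180,325,360)}.items():
    im=cs[n]['img'].astype(int); m=np.zeros((384,512),np.uint8); m[r0:r1,c0:c1]=(im[r0:r1,c0:c1].max(2)<50)
    N,l,st,ce=cv2.connectedComponentsWithStats(m); i=1+np.argmax(st[1:,4]); M=(l==i).astype(np.float32); print(n,st[i],ce[i])
    for z0 in (.01,):
        p,e=fit([(cs[n],M)],[box(-.053,.042,-.009,.009,z0+.086,z0+.11)],np.array([.4657,-.30,-.62])); print(p[:2].round(4),np.degrees(p[2]).round(1),round(e,3))
b=cs['top']['img'].astype(int); g=((b[:,:,1]>b[:,:,0]+25)&(b[:,:,1]>b[:,:,2]+25)).astype(np.uint8); g[:, :310]=0; g[:170]=0; g[260:]=0; g[:,385:]=0
P=cv2.findNonZero(g); print(cv2.minAreaRect(P)); r=cv2.boxPoints(cv2.minAreaRect(P)); print(ray(cs['top'],r.mean(0),.01), [ray(cs['top'],q,.01)[:2].round(3) for q in r])
E
python3 m2.py
```

```text
top [342 205  22  31 216] [352.00462963 219.89351852]
[ 0.4631 -0.3013] -35.4 0.297
side [332 154  17  19 156] [339.84615385 162.83333333]
[ 0.4686 -0.3013] -39.1 0.371
((350.2237548828125, 214.34906005859375), (49.762454986572266, 62.76884841918945), 11.0035400390625)
[ 0.48081877 -0.31682346  0.01      ] [array([ 0.404, -0.222]), array([ 0.59 , -0.265]), array([ 0.559, -0.413]), array([ 0.374, -0.367])]
```

Call:
move_arm([
  [0.16,0.2,0.0,0,0,0.37,1],
  [0.16,0.2,0.0,0,0,0.37,1],
  [0.16,0.2,0,0,0,0.37,1],
  [0.16,0.2,0,0,0,0.37,1],
  [0.15,0.2,0,0,0,0.37,1],
  [0,0.03,0,0,0,0.37,1],
  [0,0,0,0,0,0.37,1],
  [0,0,0,0,0,0.37,1],
  [0,0,0,0,0,0.37,1],
  [0,0,0,0,0,0.37,1],
  [0,0,0,0,0,0.37,1],
  [0,0,0,0,0,0.25,1],
])

```text
clock: 3.7
eef_pos: [0.4218, -0.3546, 0.1816]
eef_rot: [[-0.815, 0.58, 0.0], [0.58, 0.815, -0.0], [-0.0, -0.0, -1.0]]
force: [-0.4, 0.8, 0.4]
finger_gap: 1.001
grasp_force: 0.0
```

Call:
move_arm([
  [0.075,0.09,0,0,0,-0.035,1],
  [0.072,0.09,0,0,0,0,1],
  [0,0,-0.1,0,0,0,1],
  [0,0,-0.1,0,0,0,1],
  [0,0,-0.1,0,0,0,1],
  [0,0,0,0,0,0,1],
])

```text
clock: 4.45
eef_pos: [0.4643, -0.2999, 0.0897]
eef_rot: [[-0.802, 0.597, -0.005], [0.597, 0.802, 0.002], [0.005, -0.001, -1.0]]
force: [-0.7, 0.1, 0.5]
finger_gap: 0.999
grasp_force: 0.0
```

```bash
python3 - <<'E'
from bench import sense, vision
import cv2,numpy as np
s=sense();print(s['clock'],s['eef_pos'].round(4),s['eef_rot'].round(3).tolist())
a=vision.camera('side')['img'][130:220,280:400,::-1];b=vision.camera('top')['img'][170:260,290:410,::-1]
cv2.imwrite('pics/g1.png',cv2.resize(np.hstack([a,b]),None,fx=3,fy=3,interpolation=cv2.INTER_CUBIC))
E
```

```text
4.45 [ 0.4643 -0.2999  0.0897] [[-0.802, 0.597, -0.005], [0.597, 0.802, 0.002], [0.005, -0.001, -1.0]]
```

View pics/g1.png

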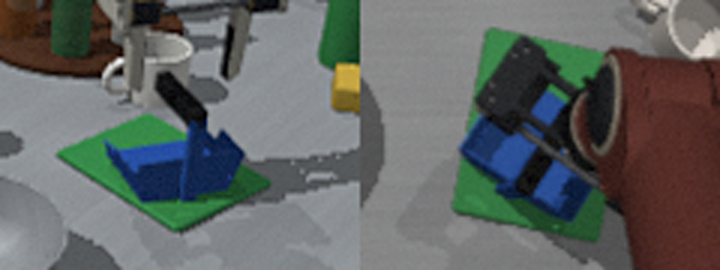

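The picture shows the open fingers on either side of the handle. In the side view the tips are near (133,100) and (232,75), and the handle is at (182,97). I'll check this against the projected TCP.

```bash
python3 - <<'E'
from lib import *
from bench import sense
cs=pickle.load(open('cs.pkl','rb'));s=sense();p=s['eef_pos'];R=s['eef_rot']
T=np.array([p,p+.0465*R[:,1],p-.0465*R[:,1],p+.062*R[:,1],p-.062*R[:,1]])
for n,o in(('side',(280,130)),('top',(290,170))): print(n,((proj(cs[n],T)-o)*3).round(0).tolist())
print(((proj(cs['side'],[[.4657,-.3005,.108]])-(280,130))*3))
E
```

```text
side [[176.0, 109.0], [135.0, 114.0], [217.0, 104.0], [121.0, 116.0], [230.0, 103.0]]
top [[184.0, 142.0], [143.0, 113.0], [224.0, 171.0], [130.0, 104.0], [238.0, 181.0]]
[[178.39622226  96.68418094]]
```

```bash
python3 - <<'E'
from bench import sense, vision
import cv2,numpy as np
a=vision.camera('side')['img'][120:205,300:380,::-1]
cv2.imwrite('pics/g2.png',cv2.resize(a,None,fx=7,fy=7,interpolation=cv2.INTER_CUBIC))
E
```

```text
(no output)
```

View pics/g2.png

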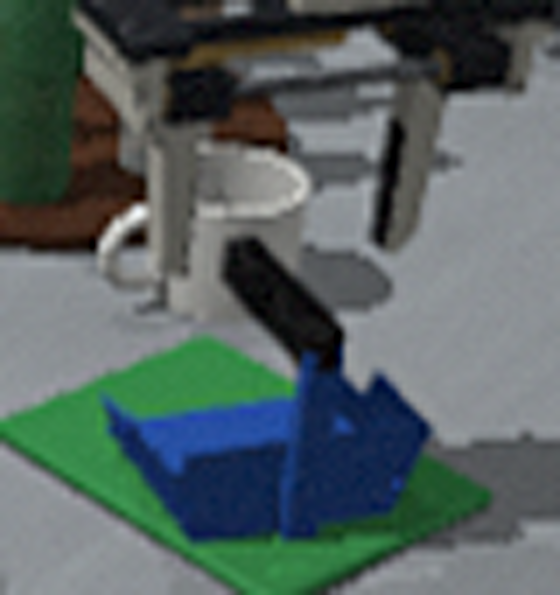

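The right pad's tip is at (380,245) and the left's at (185,275), with the handle centred between them. The open fingers sit about 14 mm higher than the shut-tip TCP because of the linkage. I'll close now.

Call:
move_arm([
  [0.004,0,0,0,0,0,0.5],
  [0,0,0,0,0,0,0],
  [0,0,0,0,0,0,0],
  [0,0,0,0,0,0,0],
  [0,0,0,0,0,0,0],
  [0,0,0,0,0,0,0],
], force=50)

```text
clock: 5.35
eef_pos: [0.4672, -0.3003, 0.0915]
eef_rot: [[-0.802, 0.597, -0.0], [0.597, 0.802, 0.0], [0.0, -0.0, -1.0]]
force: [0.4, 0.3, 0.3]
finger_gap: 0.406
grasp_force: 0.0
```

Call:
move_arm([
  [0,0,0,0,0,0,0],
  [0,0,0,0,0,0,0],
  [0,0,0,0,0,0,0],
  [0,0,0,0,0,0,0],
  [0,0,0,0,0,0,0],
])

```text
clock: 5.98
eef_pos: [0.4672, -0.3003, 0.0915]
eef_rot: [[-0.802, 0.597, -0.0], [0.597, 0.802, -0.0], [0.0, -0.0, -1.0]]
force: [-0.3, -0.1, -0.1]
finger_gap: 0.004
grasp_force: 0.0
```

```bash
python3 - <<'E'
from bench import sense, vision
import cv2,numpy as np
a=vision.camera('side')['img'][120:205,300:380,::-1];b=vision.camera('top')['img'][180:265,310:390,::-1]
cv2.imwrite('pics/g3.png',cv2.resize(np.hstack([a,b]),None,fx=5,fy=5,interpolation=cv2.INTER_CUBIC))
E
```

```text
(no output)
```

View pics/g3.png

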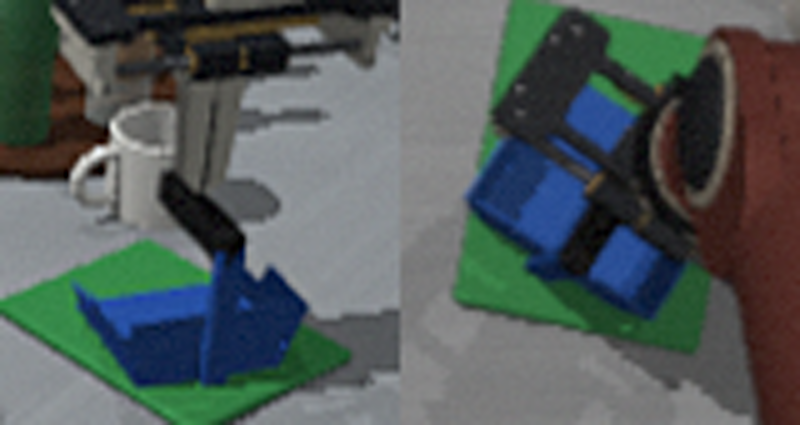

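```bash
python3 - <<'E'
from lib import *
from bench import sense
cs=pickle.load(open('cs.pkl','rb'));s=sense();p=s['eef_pos'];R=s['eef_rot']
print(s['q'].round(2))
for z in(-.084,-.12,-.16):
    T=p+np.array([[.0375,.094,z],[-.0375,.094,z],[.0375,-.094,z],[-.0375,-.094,z]])@R.T
    print(z,'top',((proj(cs['top'],T)-(310,180))*5+(400,0)).round(0).tolist(),'side',((proj(cs['side'],T)-(300,120))*5).round(0).tolist())
for n in cs: W=cs[n]['world_to_cam']; print(n,-W[:3,:3].T@W[:3,3])
print(((proj(cs['side'],p[None]+np.array([[0,0,0],[0,0,.02],[0,0,.04]]))-(300,120))*5).round(0))
E
```

```text
[ 50.58  36.17 -31.7  102.97  24.72  47.89  60.24]
-0.084 top [[456.0, 129.0], [535.0, 16.0], [748.0, 338.0], [826.0, 222.0]] side [[83.0, 158.0], [41.0, 104.0], [379.0, 124.0], [323.0, 73.0]]
-0.12 top [[467.0, 122.0], [549.0, 6.0], [768.0, 337.0], [848.0, 218.0]] side [[88.0, 103.0], [45.0, 50.0], [390.0, 69.0], [331.0, 20.0]]
-0.16 top [[481.0, 115.0], [565.0, -5.0], [792.0, 337.0], [875.0, 214.0]] side [[94.0, 38.0], [49.0, -12.0], [402.0, 5.0], [342.0, -41.0]]
side [-0.00189587  0.62250138  0.67006636]
top [0.38300167 0.00442838 1.42215691]
[[192. 233.]
 [196. 206.]
 [199. 178.]]
```

The fingers shut with the gap at 0. In the side view the tip ends at about (205,195), on top of the handle, so it is above the handle and roughly 30 mm higher than the measured z. I'll lift clear and measure the tip offset visually.

Call:
move_arm([
  [0,0,0.1,0,0,0,0],
  [0,0,0.1,0,0,0,0],
  [0,0,0,0,0,0,0],
])

```text
clock: 6.45
eef_pos: [0.469, -0.3009, 0.1537]
eef_rot: [[-0.802, 0.597, 0.005], [0.597, 0.802, -0.003], [-0.005, 0.001, -1.0]]
force: [-0.5, 0.5, -0.5]
finger_gap: 0.004
grasp_force: 0.0
```

```bash
cat > v.py <<'E'
from lib import *
from bench import sense, vision
import sys
s=sense();p=s['eef_pos'];R=s['eef_rot'];print(s['clock'],p.round(4),s['q'].round(2),s['finger_gap'])
o=[]
for n,(r,c) in (('side',(95,300)),('top',(170,300))):
    k=vision.camera(n); im=k['img'][:,:,::-1].copy(); im=cv2.resize(im[r:r+100,c:c+80],None,fx=5,fy=5,interpolation=cv2.INTER_CUBIC)
    T=p+np.array([[0,0,0],[0,.02,0],[.02,0,0],[0,0,-.02],[0,.094,-.084],[0,-.094,-.084]])@R.T
    for q,col in zip(proj(k,T),[(0,0,255),(0,255,255),(255,255,0),(255,0,255),(0,255,0),(0,255,0)]):
        cv2.circle(im,tuple(int(v) for v in ((q+.5-(c,r))*5)),3,col,-1)
    o.append(im)
cv2.imwrite(sys.argv[1],np.hstack(o))
E
python3 v.py pics/g4.png
```

```text
6.45 [ 0.469  -0.3009  0.1537] [ 52.34  31.97 -34.25  98.98  21.28  55.33  63.25] 0.004124933342264483
```

View pics/g4.png

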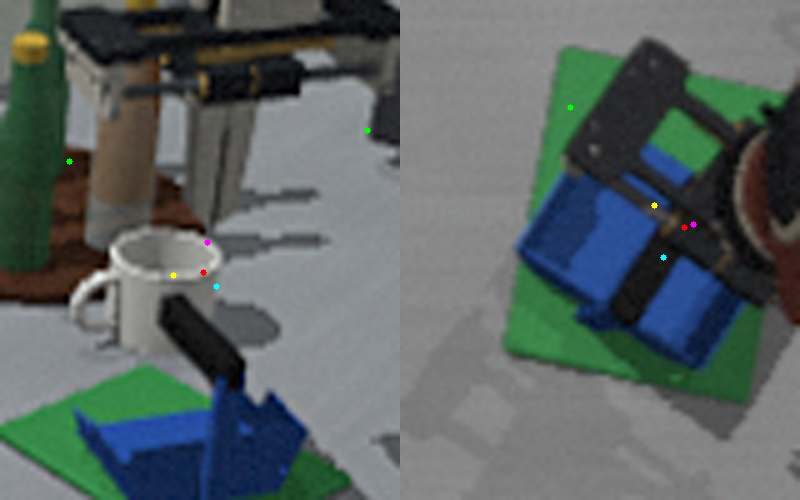

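The tip shows at (208,230) in the side view, but the reported TCP projects to (203,272). The top view agrees with a pure z offset of about +30 mm and x,y within about 4 mm. I'll open and go 30 mm lower this time.

Call:
move_arm([
  [-0.01,0,0,0,0,0,0.7],
  [0,0,0,0,0,0,0.7],
  [0,0,0,0,0,0,0.7],
  [0,0,0,0,0,0,0.7],
  [0,0,0,0,0,0,0.7],
  [0,0,0,0,0,0,0.7],
  [0,0,-0.1,0,0,0,0.7],
  [0,0,-0.1,0,0,0,0.7],
  [0,0,-0.06,0,0,0,0.7],
  [0,0,-0.05,0,0,0,0.7],
  [0,0,0,0,0,0,0.7],
])

```text
clock: 7.92
eef_pos: [0.4636, -0.3001, 0.0577]
eef_rot: [[-0.802, 0.597, -0.002], [0.597, 0.802, 0.001], [0.002, -0.0, -1.0]]
force: [0.2, -0.9, -0.2]
finger_gap: 0.698
grasp_force: 0.0
```

```bash
python3 v.py pics/g5.png
```

```text
7.925 [ 0.4636 -0.3001  0.0577] [ 49.68  38.54 -30.07 105.12  26.87  43.68  58.47] 0.6981286952475357
```

View pics/g5.png

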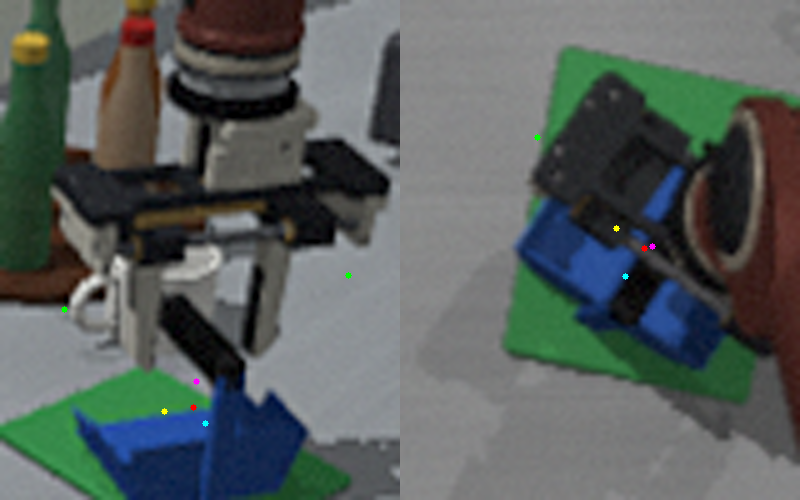

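The fingertips at (145,365) and (260,352) straddle the handle at (200,335), and they reach about 17 mm below its centre. I'll close.

Call:
move_arm([
  [0,0,0,0,0,0,0],
  [0,0,0,0,0,0,0],
  [0,0,0,0,0,0,0],
  [0,0,0,0,0,0,0],
  [0,0,0,0,0,0,0],
  [0,0,0,0,0,0,0],
  [0,0,0,0,0,0,0],
], force=55)

```text
clock: 8.9
eef_pos: [0.4643, -0.3002, 0.0585]
eef_rot: [[-0.802, 0.597, -0.0], [0.597, 0.802, 0.0], [0.0, 0.0, -1.0]]
force: [0.5, 0.2, 0.6]
finger_gap: 0.187
grasp_force: 54.7
```

Call:
move_arm([
  [0,0,0.07,0,0,0,0],
  [0,0,0.15,0,0,0,0],
  [0,0,0.18,0,0,0,0],
  [-0.016,0.08,0.02,0,0,0.1,0],
  [-0.017,0.168,0,0,0,0.116,0],
  [-0.017,0.168,0,0,0,0.116,0],
  [-0.017,0.168,0,0,0,0.116,0],
  [-0.017,0.168,0,0,0,0.116,0],
  [-0.017,0.168,0,0,0,0.116,0],
  [-0.017,0.168,0,0,0,0.116,0],
  [-0.017,0.168,0,0,0,0.116,0],
  [-0.017,0.168,0,0,0,0.116,0],
  [-0.017,0.168,0,0,0,0.116,0],
  [-0.017,0.168,0,0,0,0.116,0],
  [-0.017,0.168,0,0,0,0.116,0],
  [0,0.08,0,0,0,0,0],
  [0,0,0,0,0,0,0],
])

```text
clock: 11.02
eef_pos: [0.4009, 0.3034, 0.1833]
eef_rot: [[-0.999, -0.054, -0.003], [-0.054, 0.999, -0.001], [0.003, -0.001, -1.0]]
force: [0.8, -1.8, -2.2]
finger_gap: 0.189
grasp_force: 54.7
```

```bash
cat > b.py <<'E'
from lib import *
from bench import sense, vision
import sys
B=np.array([.4575,.3075,np.radians(2.7)])
s=sense();p=s['eef_pos'];R=s['eef_rot'];print(s['clock'],p.round(4),R.round(3).tolist(),s['force'].round(1),s['finger_gap'],s['grasp_force'])
# scoop frame from tcp: grip = p + dz up; x=-toolx
G=p+R@np.array([0,0,-.0495])
lip=p+R@np.array([-.062,0,.0485]); c,sn=np.cos(B[2]),np.sin(B[2])
print('lip in bin',(np.array([[c,sn],[-sn,c]])@(lip-[*B[:2],0])[:2]).round(4),'z',lip[2].round(4),'yaw rel',(np.degrees(np.arctan2(-R[1,0],-R[0,0]))-2.7).round(2))
if len(sys.argv)>1:
    o=[]
    for n,(r,cc) in (('side',(200,110)),('top',(150,90))):
        k=vision.camera(n)
        r0=vision.outline_of(k,'scoop_grip');
        im=cv2.resize(k['img'][r:r+150,cc:cc+133,::-1].copy(),None,fx=3,fy=3,interpolation=cv2.INTER_CUBIC)
        def dr(P,col,cl=False):
            q=((proj(k,P)+.5-(cc,r))*3).astype(np.int32).reshape(-1,1,2); cv2.polylines(im,[q],cl,col,1)
        RS=np.c_[-R[:,0],-R[:,1],R[:,2]]; RS=np.c_[-R[:,0],R[:,1],-R[:,2]]
        tr=lambda P:np.array(P)@RS.T+p+R@np.array([0,0,.0485])
        dr(tr([(.062,.05,0),(.062,-.05,0),(-.043,-.05,0),(-.043,.05,0)]),(0,0,255),True)
        dr(tr([(.042,.009,.11),(.042,-.009,.11),(-.053,-.009,.11),(-.053,.009,.11)]),(0,0,255),True)
        for z,a in((.065,[(-.131,-.091),(-.131,.091),(.173,.091),(.173,-.091)]),(.005,[(-.116,-.054),(-.116,.054),(.116,.054),(.116,-.054)])):
            dr(pose(B,[(x,y,z) for x,y in a]),(0,255,255),True)
        o.append(im)
    cv2.imwrite(sys.argv[1],np.hstack(o))
E
python3 b.py pics/h1.png
```

```text
11.025 [0.4009 0.3034 0.1833] [[-0.999, -0.054, -0.003], [-0.054, 0.999, -0.001], [0.003, -0.001, -1.0]] [ 0.8 -1.8 -2.2] 0.1885860550269185 54.696106910705566
lip in bin [ 0.0051 -0.0011] z 0.1347 yaw rel 0.37
```

View pics/h1.png

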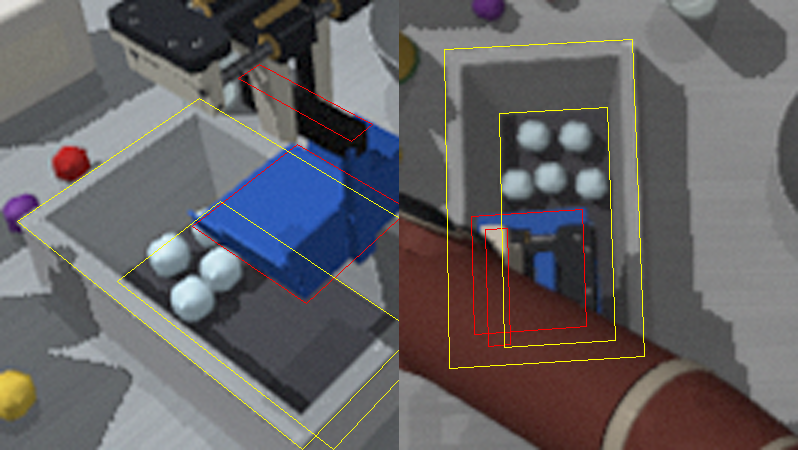

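The red overlay of the held scoop matches the blue pan in both views to about 1–2 px (lip near (190,220) in the side view and (480–588,212) in the top view). The bin overlay also fits, so I'll lower the scoop into the empty half.

Call:
move_arm([
  [0.015,0.004,-0.1,0,0,-0.013,0],
  [0,0,-0.13,0,0,0,0],
  [0,0,-0.1,0,0,0,0],
  [0,0,-0.05,0,0,0,0],
  [0,0,-0.02,0,0,0,0],
  [0,0,0,0,0,0,0],
])

```text
clock: 11.98
eef_pos: [0.4083, 0.3034, 0.065]
eef_rot: [[-0.999, -0.041, 0.001], [-0.041, 0.999, 0.001], [-0.001, 0.0, -1.0]]
force: [-0.1, 0.0, -1.8]
finger_gap: 0.184
grasp_force: 54.7
```

```bash
python3 b.py
```

```text
11.975 [0.4083 0.3034 0.065 ] [[-0.999, -0.041, 0.001], [-0.041, 0.999, 0.001], [-0.001, 0.0, -1.0]] [-0.1  0.  -1.8] 0.18422787757654166 54.696292877197266
lip in bin [ 0.0127 -0.0021] z 0.0166 yaw rel -0.36
```

Call:
move_arm([
  [-0.005,0.006,-0.01,0,0,0.007,0],
  [0,0,-0.01,0,0,0,0],
  [0,0,-0.009,0,0,0,0],
  [0,0,0,0,0,0,0],
])

```text
clock: 12.48
eef_pos: [0.4063, 0.3049, 0.0557]
eef_rot: [[-0.999, -0.045, -0.0], [-0.045, 0.999, -0.0], [0.0, -0.0, -1.0]]
force: [0.8, 0.4, -1.7]
finger_gap: 0.192
grasp_force: 54.7
```

```bash
python3 b.py
```

```text
12.475 [0.4063 0.3049 0.0557] [[-0.999, -0.045, -0.0], [-0.045, 0.999, -0.0], [0.0, -0.0, -1.0]] [ 0.8  0.4 -1.7] 0.19226346060218907 54.69628393650055
lip in bin [ 0.0107 -0.0003] z 0.0072 yaw rel -0.13
```

Call:
move_arm([
  [0,0,-0.004,0,0,0,0],
  [0,0,-0.003,0,0,0,0],
  [0,0,0,0,0,0,0],
])

```text
clock: 12.85
eef_pos: [0.4063, 0.3051, 0.0537]
eef_rot: [[-0.999, -0.045, -0.0], [-0.045, 0.999, -0.0], [0.0, -0.0, -1.0]]
force: [-0.9, -0.0, -2.1]
finger_gap: 0.194
grasp_force: 54.7
```

Call:
move_arm([
  [0,0,-0.004,0,0,0,0],
  [0,0,-0.002,0,0,0,0],
  [0,0,0,0,0,0,0],
])

```text
clock: 13.22
eef_pos: [0.4066, 0.3052, 0.0534]
eef_rot: [[-0.999, -0.045, 0.002], [-0.045, 0.999, -0.001], [-0.002, -0.001, -1.0]]
force: [-1.3, -2.8, 8.6]
finger_gap: 0.189
grasp_force: 54.7
```

Call:
move_arm([
  [0,0,0.008,0,0,0,0],
  [0.04,0.002,0,0,0,0.002,0],
  [0.04,0.002,0,0,0,0,0],
  [0.04,0.002,0,0,0,0,0],
  [0.04,0.002,0,0,0,0,0],
  [0.04,0.002,0,0,0,0,0],
  [0,0,0,0,0,0,0],
])

```text
clock: 14.1
eef_pos: [0.4676, 0.3079, 0.0541]
eef_rot: [[-0.999, -0.044, 0.0], [-0.044, 0.999, 0.0], [-0.0, 0.0, -1.0]]
force: [0.8, 0.2, -1.2]
finger_gap: 0.189
grasp_force: 54.7
```

```bash
python3 b.py pics/h2.png
```

```text
14.1 [0.4676 0.3079 0.0541] [[-0.999, -0.044, 0.0], [-0.044, 0.999, 0.0], [-0.0, 0.0, -1.0]] [ 0.8  0.2 -1.2] 0.18851915052418594 54.69611585140228
lip in bin [ 0.0721 -0.0003] z 0.0056 yaw rel -0.18
```

View pics/h2.png

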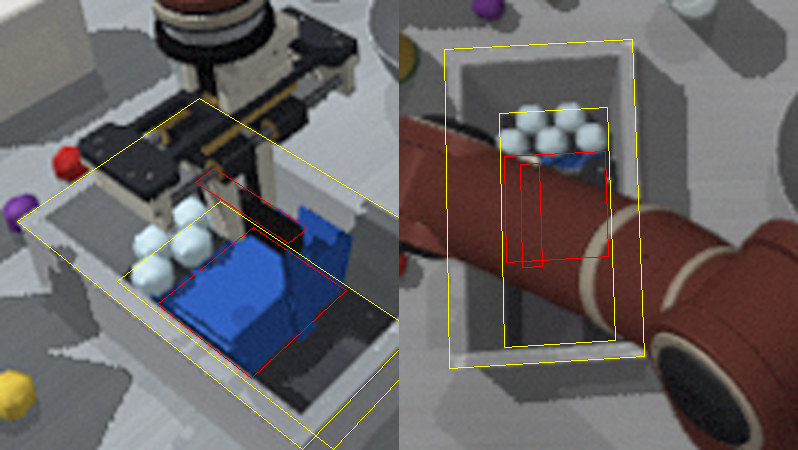

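In the top view all five cubes are packed just ahead of the lip line: 3 at about (550,138) and 2 at about (550,118), with the lip at row 155. I'll plan the push and the climb up the end wall.

```bash
cat > plan.py <<'E'
from lib import *
from bench import sense
import sys,json
B=(.4575,.3075,np.radians(2.7)); FZ=.0052
def tcp(lx,ly,h,th,yaw=B[2],O=B,fz=FZ):
    u=np.array([np.cos(yaw),np.sin(yaw),0]); c,s=np.cos(np.radians(th)),np.sin(np.radians(th))
    bu=np.array([np.cos(O[2]),np.sin(O[2]),0]); bv=np.array([-bu[1],bu[0],0])
    lip=np.array([O[0],O[1],0])+lx*bu+ly*bv+[0,0,fz+h]
    return lip+(-.062*c-.0485*s)*u+[0,0,-.062*s+.0485*c]
def rows(W,yaw=B[2],start=None,**k):
    p=sense()['eef_pos'] if start is None else start; v=np.array([-np.sin(yaw),np.cos(yaw),0]); th0=W[0][3]; out=[]
    for (lx,ly,h,th) in W[1:]:
        q=tcp(lx,ly,h,th,yaw,**k); d=(q-p)/.3; r=-np.radians(th-th0)*v/.5
        out.append([round(float(x),3) for x in [*d,*r,0]]); p=p+np.array(out[-1][:3])*.3; th0=th
    print(json.dumps(out))
E
python3 - <<'E'
from plan import *
W=[(.072,0,.001,0)]+[(x,0,.001,0) for x in(.08,.088,.096,.104,.111)]+[(.114,0,.003,1),(.118,0,.01,4),(.1225,0,.016,7),(.127,0,.022,10),(.131,0,.028,13),(.135,0,.034,16),(.139,0,.040,19),(.143,0,.046,22),(.145,0,.052,24)]
rows(W)
E
```

```text
[[0.032, 0.0, 0.001, 0.0, -0.0, -0.0, 0.0], [0.027, 0.002, -0.0, 0.0, -0.0, -0.0, 0.0], [0.027, 0.001, -0.0, 0.0, -0.0, -0.0, 0.0], [0.026, 0.001, -0.0, 0.0, -0.0, -0.0, 0.0], [0.024, 0.001, -0.0, 0.0, -0.0, -0.0, 0.0], [0.007, 0.001, 0.003, 0.002, -0.035, -0.0, 0.0], [0.005, -0.0, 0.012, 0.005, -0.105, -0.0, 0.0], [0.008, 0.0, 0.008, 0.005, -0.105, -0.0, 0.0], [0.008, 0.001, 0.008, 0.005, -0.105, -0.0, 0.0], [0.007, -0.0, 0.008, 0.005, -0.105, -0.0, 0.0], [0.008, 0.0, 0.008, 0.005, -0.105, -0.0, 0.0], [0.008, 0.001, 0.007, 0.005, -0.105, -0.0, 0.0], [0.01, 0.0, 0.007, 0.005, -0.105, -0.0, 0.0], [0.004, 0.0, 0.011, 0.003, -0.07, -0.0, 0.0]]
```

Push phase first.

Call:
move_arm([
  [0.03,0.001,0.001,0,0,0,0],
  [0.027,0.001,0,0,0,0,0],
  [0.027,0.001,0,0,0,0,0],
  [0.026,0.001,0,0,0,0,0],
  [0.02,0.001,0,0,0,0,0],
  [0,0,0,0,0,0,0],
])

```text
clock: 15.05
eef_pos: [0.5061, 0.3092, 0.0545]
eef_rot: [[-0.999, -0.045, 0.0], [-0.045, 0.999, -0.0], [-0.0, -0.0, -1.0]]
force: [0.1, 0.1, -3.7]
finger_gap: 0.19
grasp_force: 54.7
```

```bash
cat > ice.py <<'E'
from lib import *
from bench import vision
def ice(roi_top=(150,250,100,180),roi_side=(200,360,100,270)):
    for n,r in(('top',roi_top),('side',roi_side)):
        k=vision.camera(n); im=k['img'].astype(int); m=np.zeros((384,512),np.uint8); a,b,c,d=r
        w=im[a:b,c:d]; m[a:b,c:d]=(w.min(2)>115)&(w[:,:,2]>w[:,:,0]+6)
        N,l,st,ce=cv2.connectedComponentsWithStats(m)
        print(n,[(int(st[i,4]),ce[i].round(1).tolist()) for i in range(1,N) if st[i,4]>8])
if __name__=='__main__': ice()
E
python3 b.py; python3 ice.py
```

```text
15.05 [0.5061 0.3092 0.0545] [[-0.999, -0.045, 0.0], [-0.045, 0.999, -0.0], [-0.0, -0.0, -1.0]] [ 0.1  0.1 -3.7] 0.18961069153939475 54.69565808773041
lip in bin [ 0.1106 -0.0007] z 0.006 yaw rel -0.14
top [(96, [148.1, 185.8]), (9, [136.7, 185.7])]
side [(112, [143.2, 204.6]), (3066, [229.8, 242.5]), (419, [261.8, 213.9]), (35, [198.9, 221.2]), (12, [248.2, 223.8]), (2721, [178.4, 292.8]), (42, [262.5, 269.0]), (261, [113.5, 292.2]), (1350, [164.2, 341.3]), (344, [261.6, 349.8])]
```

Call:
move_arm([
  [0.012,0.001,0.004,0.002,-0.035,0,0],
  [0.006,0,0.012,0.005,-0.105,0,0],
  [0.008,0,0.008,0.005,-0.105,0,0],
  [0.008,0.001,0.008,0.005,-0.105,0,0],
  [0.007,0,0.008,0.005,-0.105,0,0],
  [0,0,0,0,0,0,0],
])

```text
clock: 15.9
eef_pos: [0.5162, 0.3108, 0.0671]
eef_rot: [[-0.973, -0.049, 0.225], [-0.047, 0.999, 0.011], [-0.226, 0.0, -0.974]]
force: [0.1, 0.2, -3.1]
finger_gap: 0.189
grasp_force: 54.7
```

```bash
python3 b.py; python3 ice.py|head -1
```

```text
15.9 [0.5162 0.3108 0.0671] [[-0.973, -0.049, 0.225], [-0.047, 0.999, 0.011], [-0.226, 0.0, -0.974]] [ 0.1  0.2 -3.1] 0.18872526857801974 54.696232080459595
lip in bin [0.1301 0.0006] z 0.0339 yaw rel 0.08
top [(198, [141.4, 182.5]), (63, [121.1, 182.1]), (32, [139.4, 193.5])]
```

Call:
move_arm([
  [0.009,0,0.008,0.005,-0.105,0,0],
  [0.008,0.001,0.007,0.005,-0.105,0,0],
  [0.009,0,0.007,0.005,-0.105,0,0],
  [0.004,0,0.012,0.003,-0.07,0,0],
  [0,0,0,0,0,0,0],
  [0,0,0,0,0,0,0],
])

```text
clock: 16.75
eef_pos: [0.5272, 0.3105, 0.0768]
eef_rot: [[-0.912, -0.045, 0.407], [-0.041, 0.999, 0.019], [-0.408, 0.001, -0.913]]
force: [-0.3, -0.9, -2.5]
finger_gap: 0.193
grasp_force: 54.7
```

```bash
python3 b.py; python3 ice.py; python3 - <<'E'
import cv2
from bench import vision
a=vision.camera('top')['img'][150:250,90:190,::-1];b=vision.camera('side')['img'][180:310,100:250,::-1]
import numpy as np
a=cv2.resize(a,(400,400),interpolation=cv2.INTER_CUBIC);b=cv2.resize(b,(400,347),interpolation=cv2.INTER_CUBIC);b=cv2.copyMakeBorder(b,0,53,0,0,0)
cv2.imwrite('pics/h3.png',np.hstack([a,b]))
E
```

```text
16.75 [0.5272 0.3105 0.0768] [[-0.912, -0.045, 0.407], [-0.041, 0.999, 0.019], [-0.408, 0.001, -0.913]] [-0.3 -0.9 -2.5] 0.19260795192524358 54.696112275123596
lip in bin [ 0.1461 -0.0004] z 0.0578 yaw rel -0.14
top [(137, [146.2, 191.9])]
side [(440, [157.2, 206.8]), (2871, [237.2, 248.2]), (421, [261.8, 213.8]), (26, [154.5, 232.8]), (21, [160.5, 241.7]), (2099, [171.6, 295.6]), (437, [171.5, 278.1]), (24, [227.8, 278.2]), (257, [113.4, 292.3]), (28, [237.1, 298.2]), (1348, [164.3, 341.3]), (361, [261.4, 349.6])]
```

```bash
python3 - <<'E'
from plan import *
s=sense();p=s['eef_pos']; 
lip=p+s['eef_rot']@np.array([-.062,0,.0485])
O=(.5203,-.010,B[2]);u=np.array([np.cos(O[2]),np.sin(O[2])]);v=np.array([-u[1],u[0]]);d=lip[:2]-O[:2]
l=np.array([d@u,d@v,lip[2]]);print(l)
W=[(*l,24)]
def seg(b,n):
    a=np.array(W[-1]);b=np.array(b)
    for i in range(1,n+1): W.append(tuple(a+(b-a)*i/n))
seg((l[0],l[1],.10,24),2);seg((l[0]-.01,l[1],.175,24),2)
seg((-.012,0,.165,24),9);print(len(W))
seg((-.015,0,.11,4),3);seg((-.015,0,.085,-6),2);seg((-.015,0,.072,-16),3);seg((-.015,0,.065,-28),4)
rows(W,O=O,fz=0)
E
```

```text
[0.09830431 0.31937383 0.05775991]
14
[[0.0, -0.001, 0.071, 0.0, -0.0, -0.0, 0.0], [0.0, 0.0, 0.07, 0.0, -0.0, -0.0, 0.0], [-0.017, -0.0, 0.125, 0.0, -0.0, -0.0, 0.0], [-0.016, -0.001, 0.125, 0.0, -0.0, -0.0, 0.0], [-0.032, -0.12, -0.004, 0.0, -0.0, -0.0, 0.0], [-0.031, -0.12, -0.003, 0.0, -0.0, -0.0, 0.0], [-0.032, -0.12, -0.004, 0.0, -0.0, -0.0, 0.0], [-0.031, -0.12, -0.004, 0.0, -0.0, -0.0, 0.0], [-0.032, -0.12, -0.003, 0.0, -0.0, -0.0, 0.0], [-0.031, -0.12, -0.004, 0.0, -0.0, -0.0, 0.0], [-0.032, -0.119, -0.004, 0.0, -0.0, -0.0, 0.0], [-0.031, -0.12, -0.003, 0.0, -0.0, -0.0, 0.0], [-0.032, -0.12, -0.004, 0.0, -0.0, -0.0, 0.0], [0.006, 0.0, -0.032, -0.011, 0.232, 0.0, 0.0], [0.009, 0.0, -0.033, -0.011, 0.232, 0.0, 0.0], [0.012, 0.001, -0.035, -0.011, 0.232, 0.0, 0.0], [0.014, 0.001, -0.024, -0.008, 0.174, 0.0, 0.0], [0.015, 0.0, -0.024, -0.008, 0.174, 0.0, 0.0], [0.011, 0.001, -0.004, -0.005, 0.116, 0.0, 0.0], [0.011, 0.0, -0.004, -0.005, 0.116, 0.0, 0.0], [0.012, 0.001, -0.005, -0.005, 0.116, 0.0, 0.0], [0.012, 0.001, 0.001, -0.005, 0.105, 0.0, 0.0], [0.011, 0.0, 0.002, -0.005, 0.105, 0.0, 0.0], [0.012, 0.001, 0.001, -0.005, 0.105, 0.0, 0.0], [0.013, 0.0, -0.0, -0.005, 0.105, 0.0, 0.0]]
```

View pics/h3.png

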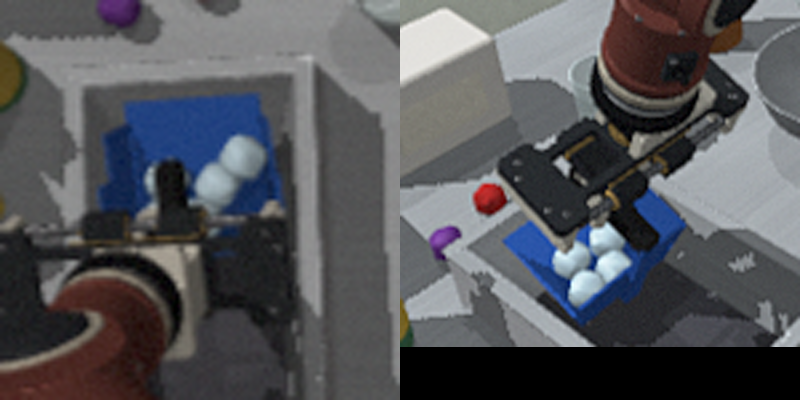

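The scoop holds the ice well back in the pan. Four cubes are visible in the side view at about (605,238), (572,260), (615,265) and (585,288), and none lie ahead of the lip. Next I'll lift and carry.

Call:
move_arm([
  [0,0,0.06,0,0,0,0],
  [0,0,0.08,0,0,0,0],
  [-0.016,0,0.125,0,0,0,0],
  [-0.016,-0.001,0.125,0,0,0,0],
  [-0.02,-0.06,0,0,0,0,0],
  [-0.03,-0.12,-0.003,0,0,0,0],
  [-0.032,-0.12,-0.004,0,0,0,0],
  [-0.031,-0.12,-0.004,0,0,0,0],
  [-0.032,-0.12,-0.004,0,0,0,0],
  [-0.031,-0.12,-0.004,0,0,0,0],
  [-0.032,-0.12,-0.004,0,0,0,0],
  [-0.031,-0.12,-0.003,0,0,0,0],
  [-0.032,-0.12,-0.004,0,0,0,0],
  [-0.02,-0.12,-0.004,0,0,0,0],
  [-0.012,-0.06,0,0,0,0,0],
  [0,0,0,0,0,0,0],
])

```text
clock: 18.95
eef_pos: [0.4252, -0.0521, 0.1833]
eef_rot: [[-0.913, -0.041, 0.406], [-0.037, 0.999, 0.017], [-0.406, 0.0, -0.914]]
force: [0.4, -0.6, -3.2]
finger_gap: 0.191
grasp_force: 54.7
```

```bash
cat > bw.py <<'E'
from plan import *
def st(O=(.5203,-.010,B[2])):
    s=sense();p=s['eef_pos'];lip=p+s['eef_rot']@np.array([-.062,0,.0485]);R=s['eef_rot']
    u=np.array([np.cos(O[2]),np.sin(O[2])]);v=np.array([-u[1],u[0]]);d=lip[:2]-O[:2]
    th=np.degrees(np.arcsin(-R[2,0])); l=np.array([d@u,d@v,lip[2]]); print(s['clock'],p.round(4),'lip in bowl',l.round(4),'pitch',th.round(1),'yaw',np.degrees(np.arctan2(-R[1,0],-R[0,0])).round(2),s['force'].round(1)); return l,th
if __name__=='__main__':
    st(); from ice import ice; ice((160,250,110,170),(215,340,120,270))
    from bench import vision
    for n in('top','side'):
        print(n,[(round(d['p'],2),[int(v) for v in d['rect']]) for d in vision.outline_of(vision.camera(n),'ice0_c')])
E
python3 bw.py
```

```text
18.95 [ 0.4252 -0.0521  0.1833] lip in bowl [-0.0207 -0.038   0.1642] pitch 24.0 yaw 2.33 [ 0.4 -0.6 -3.2]
top []
side [(6636, [210.4, 262.9]), (182, [261.9, 221.2]), (57, [185.6, 260.3]), (42, [121.9, 293.4]), (466, [154.4, 327.5]), (30, [267.0, 336.8])]
top [(0.16, [243, 106, 269, 138])]
side [(0.48, [298, 171, 309, 182])]
```

Call:
move_arm([
  [0.01,0.06,0,0,0,0,0],
  [0.01,0.066,0,0,0,0,0],
  [0.006,0,-0.032,-0.011,0.232,0,0],
  [0.009,0,-0.033,-0.011,0.232,0,0],
  [0.012,0.001,-0.035,-0.011,0.232,0,0],
  [0,0,0,0,0,0,0],
])

```text
clock: 20.0
eef_pos: [0.4431, -0.0101, 0.1533]
eef_rot: [[-0.996, -0.048, 0.074], [-0.047, 0.999, 0.006], [-0.075, 0.003, -0.997]]
force: [-0.2, 1.0, -3.3]
finger_gap: 0.184
grasp_force: 54.7
```

```bash
python3 - <<'E'
from bw import *
O=(.5203,-.010,B[2]); l,th=st()
W=[(*l,th)]
def seg(b,n):
    a=np.array(W[-1]);b=np.array(b)
    for i in range(1,n+1): W.append(tuple(a+(b-a)*i/n))
seg((-.015,0,.080,-4),3);seg((-.015,0,.068,-16),4);seg((-.015,0,.064,-34),6)
rows(W,O=O,fz=0)
E
```

```text
20.0 [ 0.4431 -0.0101  0.1533] lip in bowl [-0.0117  0.0037  0.1095] pitch 4.3 yaw 2.71 [-0.2  1.  -3.3]
[[0.004, -0.003, -0.022, -0.005, 0.096, 0.0, 0.0], [0.004, -0.004, -0.023, -0.005, 0.096, 0.0, 0.0], [0.005, -0.004, -0.024, -0.005, 0.096, 0.0, 0.0], [0.009, 0.0, 0.0, -0.005, 0.105, 0.0, 0.0], [0.01, 0.001, -0.0, -0.005, 0.105, 0.0, 0.0], [0.011, 0.0, -0.001, -0.005, 0.105, 0.0, 0.0], [0.01, 0.001, -0.002, -0.005, 0.105, 0.0, 0.0], [0.012, 0.0, 0.006, -0.005, 0.105, 0.0, 0.0], [0.011, 0.001, 0.005, -0.005, 0.105, 0.0, 0.0], [0.013, 0.0, 0.004, -0.005, 0.105, 0.0, 0.0], [0.012, 0.001, 0.004, -0.005, 0.105, 0.0, 0.0], [0.013, 0.0, 0.003, -0.005, 0.105, 0.0, 0.0], [0.013, 0.001, 0.002, -0.005, 0.105, 0.0, 0.0]]
```

Call:
move_arm([
  [0.004,-0.003,-0.022,-0.005,0.096,0,0],
  [0.004,-0.004,-0.023,-0.005,0.096,0,0],
  [0.005,-0.004,-0.02,-0.005,0.096,0,0],
  [0.009,0,0,-0.005,0.105,0,0],
  [0.01,0.001,0,-0.005,0.105,0,0],
  [0.011,0,-0.001,-0.005,0.105,0,0],
  [0.01,0.001,-0.002,-0.005,0.105,0,0],
  [0.012,0,0.006,-0.005,0.105,0,0],
  [0.011,0.001,0.005,-0.005,0.105,0,0],
  [0.013,0,0.004,-0.005,0.105,0,0],
  [0.012,0.001,0.004,-0.005,0.105,0,0],
  [0.013,0,0.003,-0.005,0.105,0,0],
  [0.013,0.001,0.002,-0.005,0.105,0,0],
  [0,0,0,0,0,0,0],
  [0,0,0,0,0,0,0],
  [0,0,0,0,0,0,0],
  [0,0,0,0,0,0,0],
])

```text
clock: 22.12
eef_pos: [0.4782, -0.0137, 0.1408]
eef_rot: [[-0.826, -0.046, -0.561], [-0.037, 0.999, -0.028], [0.562, -0.002, -0.827]]
force: [-0.6, 0.2, -2.3]
finger_gap: 0.191
grasp_force: 54.7
```

```bash
python3 - <<'E'
from bw import *
st(); from ice import ice; ice((160,240,210,290),(180,245,225,310))
E
```

```text
22.125 [ 0.4782 -0.0137  0.1408] lip in bowl [-0.0182 -0.0018  0.0659] pitch -34.2 yaw 2.59 [-0.6  0.2 -2.3]
top [(21, [261.0, 199.0]), (44, [238.6, 202.9])]
side [(347, [254.9, 184.0]), (43, [268.8, 198.8]), (798, [236.5, 228.9]), (56, [306.7, 204.0]), (343, [267.8, 219.5])]
```

Call:
move_arm([
  [-0.02,0,0.08,0,0,0,0],
  [0,0,0.15,0,0,0,0],
  [0,0,0.15,0,0,0,0],
  [0,0,0.05,0,0,0,0],
  [0,0,0,0,0,0,0],
])

```text
clock: 22.85
eef_pos: [0.4725, -0.0133, 0.2701]
eef_rot: [[-0.827, -0.047, -0.56], [-0.038, 0.999, -0.028], [0.561, -0.002, -0.828]]
force: [-0.5, 0.1, -3.0]
finger_gap: 0.188
grasp_force: 54.7
```

```bash
python3 - <<'E'
from bw import *
st(); from ice import ice; ice((160,240,210,290),(180,245,225,310))
E
```

```text
22.85 [ 0.4725 -0.0133  0.2701] lip in bowl [-0.0238 -0.0012  0.1952] pitch -34.1 yaw 2.6 [-0.5  0.1 -3. ]
top [(34, [238.5, 202.1])]
side [(1862, [277.9, 201.9]), (781, [236.2, 228.7])]
```

```bash
python3 - <<'E'
from lib import *
from bench import vision
cs=pickle.load(open('cs.pkl','rb'))
im=cs['side']['img']; print('cube colour',im[287,182],im[297,172],'bowl',im[205,250],im[215,290])
im=cs['top']['img']; print('cube',im[194,134],im[208,139],'bowl',im[190,235],im[205,270])
for n,r in(('side',(110,245,225,330)),('top',(120,245,210,300))):
    k=vision.camera(n); im=k['img'].astype(int); a,b,c,d=r
    m=np.zeros((384,512),np.uint8); w=im[a:b,c:d]; m[a:b,c:d]=(w.min(2)>100)&(w[:,:,2]-w[:,:,0]>14)
    N,l,st,ce=cv2.connectedComponentsWithStats(m); print(n,[(int(st[i,4]),ce[i].round(0).tolist(),im[l==i].mean(0).astype(int).tolist()) for i in range(1,N) if st[i,4]>6])
E
```

```text
cube colour [181 205 219] [182 207 219] bowl [82 85 88] [136 140 144]
cube [166 182 190] [170 188 194] bowl [83 82 85] [124 126 125]
side [(17, [272.0, 158.0], [132, 139, 151]), (9, [264.0, 167.0], [123, 133, 145]), (10, [250.0, 178.0], [147, 161, 163]), (7, [260.0, 177.0], [139, 152, 154]), (337, [266.0, 220.0], [152, 173, 183])]
top [(37, [239.0, 203.0], [171, 189, 198])]
```

Call:
move_arm([
  [0,0,0,0.0134,-0.298,0,0],
  [0,0,0,0.0134,-0.298,0,0],
  [0,0,0,0.0134,-0.298,0,0],
  [0,0,0,0.0134,-0.298,0,0],
  [0,-0.06,0,0,0,-0.1,0],
  [-0.003,-0.12,0,0,0,-0.16,0],
  [-0.003,-0.12,0,0,0,-0.16,0],
  [-0.003,-0.12,0,0,0,-0.16,0],
  [-0.003,-0.12,0,0,0,-0.16,0],
  [-0.003,-0.12,0,0,0,-0.16,0],
  [-0.003,-0.12,-0.05,0,0,-0.16,0],
  [-0.003,-0.12,-0.1,0,0,-0.16,0],
  [-0.003,-0.06,-0.15,0,0,-0.152,0],
  [0,0,-0.15,0,0,0,0],
  [0,0,0,0,0,0,0],
  [0,0,0,0,0,0,0],
])

```text
clock: 25.05
eef_pos: [0.4663, -0.302, 0.1353]
eef_rot: [[-0.802, 0.598, -0.0], [0.598, 0.802, -0.001], [-0.0, -0.001, -1.0]]
force: [1.1, 0.2, -2.4]
finger_gap: 0.186
grasp_force: 54.9
```

```bash
python3 - <<'E'
from bw import *
st(); print(sense()['eef_rot'].round(4)); from bench import vision
for n,r in(('side',(150,245,225,310)),('top',(160,245,210,290)),('top',(150,260,100,180)),('side',(215,340,120,270))):
    k=vision.camera(n); im=k['img'].astype(int); a,b,c,d=r
    m=np.zeros((384,512),np.uint8); w=im[a:b,c:d]; m[a:b,c:d]=(w.min(2)>100)&(w[:,:,2]-w[:,:,0]>14)
    N,l,s_,ce=cv2.connectedComponentsWithStats(m); print(n,[(int(s_[i,4]),ce[i].round(0).tolist(),im[l==i].mean(0).astype(int).tolist()) for i in range(1,N) if s_[i,4]>6])
    if r[2] in(225,210):
        bo=vision.outline_of(k,'bowl'); print([(round(x['p'],2),x['rect']) for x in bo[:1]]); 
        if bo: print(fit([(k,bo[0]['pixels'].astype(np.float32))],[cyl(.1,.075)+cyl(.045,0)],np.array([.52,-.01])))
E
```

```text
25.05 [ 0.4663 -0.302   0.1353] lip in bowl [-0.0198 -0.3285  0.0868] pitch 0.0 yaw -36.72 [ 1.1  0.2 -2.4]
[[-8.015e-01  5.979e-01 -5.000e-04]
 [ 5.979e-01  8.015e-01 -1.400e-03]
 [-5.000e-04 -1.400e-03 -1.000e+00]]
side [(12, [251.0, 178.0], [144, 157, 160]), (14, [259.0, 178.0], [139, 153, 155]), (333, [266.0, 220.0], [152, 173, 183])]
[(0.71, [231.9, 188.8, 302.7, 238.5])]
(array([ 0.52123465, -0.00568954]), np.float64(0.20423826575279236))
top [(74, [243.0, 193.0], [148, 164, 170]), (69, [258.0, 199.0], [156, 172, 177]), (217, [246.0, 208.0], [150, 165, 171])]
[(0.38, [175.4, 128.7, 194.0, 159.7])]
(array([ 1.3228125, -0.97125  ]), np.float64(1.0))
top []
side [(153, [259.0, 221.0], [154, 175, 185]), (21, [267.0, 217.0], [133, 150, 159]), (66, [180.0, 231.0], [139, 152, 154])]
```

Call:
move_arm([
  [-0.007,0.006,-0.08,0,0,0,0],
  [0,0,-0.1,0,0,0,0],
  [0,0,-0.05,0,0,0,0],
  [0,0,-0.015,0,0,0,0],
  [0,0,-0.004,0,0,0,0],
  [0,0,0,0,0,0,0],
  [0,0,0,0,0,0,0],
])

```text
clock: 26.22
eef_pos: [0.4635, -0.3, 0.0604]
eef_rot: [[-0.802, 0.598, -0.001], [0.598, 0.802, -0.002], [-0.0, -0.002, -1.0]]
force: [0.5, 0.5, -2.3]
finger_gap: 0.192
grasp_force: 54.9
```

Call:
move_arm([
  [0,0,-0.003,0,0,0,0],
  [0,0,-0.004,0,0,0,0],
  [0,0,0,0,0,0,0],
  [0,0,0,0,0,0,0],
])

```text
clock: 26.72
eef_pos: [0.4634, -0.3001, 0.0584]
eef_rot: [[-0.802, 0.598, -0.001], [0.598, 0.802, -0.002], [0.0, -0.002, -1.0]]
force: [-1.5, -0.4, 5.7]
finger_gap: 0.19
grasp_force: 54.9
```

Call:
move_arm([
  [0,0,0.002,0,0,0,0.25],
  [0,0,0,0,0,0,0.35],
  [0,0,0,0,0,0,0.6],
  [0,0,0,0,0,0,0.6],
  [0,0,0,0,0,0,0.6],
  [0,0,0,0,0,0,0.6],
  [0,0,0,0,0,0,0.6],
], force=20)

```text
clock: 27.6
eef_pos: [0.463, -0.2998, 0.0582]
eef_rot: [[-0.802, 0.598, -0.002], [0.598, 0.802, -0.001], [0.001, -0.002, -1.0]]
force: [-0.4, 0.0, 0.2]
finger_gap: 0.598
grasp_force: 0.0
```

Call:
move_arm([
  [0,0,0.08,0,0,0,0.6],
  [0,0,0.15,0,0,0,0.6],
  [0,0,0.18,0,0,0,0.6],
  [-0.1,-0.1,0.1,0,0,0,0.6],
  [-0.1,-0.15,0,0,0,0,0.6],
  [-0.1,-0.15,0,0,0,0,0.6],
  [0,-0.15,0,0,0,0,0.6],
  [0,-0.15,0,0,0,0,0.6],
  [0,0,0,0,0,0,0.6],
])

```text
clock: 28.72
eef_pos: [0.3706, -0.5134, 0.2099]
eef_rot: [[-0.798, 0.603, -0.004], [0.603, 0.798, -0.002], [0.002, -0.004, -1.0]]
force: [-0.3, -0.0, 0.1]
finger_gap: 0.602
grasp_force: 0.0
```

```bash
python3 - <<'E'
from bw import *
from bench import vision
print(sense()['clock'],sense()['eef_pos'])
cs={n:vision.camera(n) for n in('side','top')}
for n in cs:
    o=vision.outline_of(cs[n],'scoop_grip'); 
    if o: p,e=fit([(cs[n],o[0]['pixels'].astype(np.float32))],scoop(),np.array([.464,-.30,-.64])); print(n,'scoop',round(o[0]['p'],2),p[:2].round(4),np.degrees(p[2]).round(1),round(e,3))
    o=vision.outline_of(cs[n],'bowl')
    if o: print('bowl',round(o[0]['p'],2),fit([(cs[n],o[0]['pixels'].astype(np.float32))],[cyl(.1,.075)+cyl(.045,0)],np.array([.52,-.01])))
for k in ['tumbler_a','soda','cup','sugar']:
    print(k,[(round(d['p'],2),ray(cs['top'],d['point'],0)[:2].round(3)) for d in vision.tip_of(cs['top'],k)])
im=cs['top']['img'].astype(int); m=np.zeros((384,512),np.uint8); m[160:245,210:290]=((im.min(2)>120)&(im[:,:,2]-im[:,:,0]>12))[160:245,210:290]
N,l,s_,ce=cv2.connectedComponentsWithStats(m); print([(int(s_[i,4]),ce[i].round(0).tolist()) for i in range(1,N) if s_[i,4]>6])
old=pickle.load(open('cs.pkl','rb'))
d=(np.abs(cs['top']['img'].astype(int)-old['top']['img']).max(2)>30).astype(np.uint8)
N,l,s_,ce=cv2.connectedComponentsWithStats(d); print('diff',[(int(s_[i,4]),s_[i,:4].tolist()) for i in range(1,N) if s_[i,4]>12])
E
```

```text
28.725 [ 0.37064983 -0.51344595  0.20992327]
side scoop 0.84 [ 0.4659 -0.2982] -38.6 0.107
bowl 0.76 (array([ 0.52100615, -0.0054406 ]), np.float64(0.17716574668884277))
bowl 0.58 (array([ 0.52131937, -0.01155927]), np.float64(0.16502830386161804))
tumbler_a [(0.8, array([0.685, 0.173])), (0.74, array([ 0.723, -0.17 ]))]
soda [(0.65, array([0.621, 0.474]))]
cup [(0.89, array([ 0.586, -0.47 ])), (0.45, array([0.522, 0.008]))]
sugar [(0.59, array([ 0.758, -0.024]))]
[(63, [243.0, 192.0]), (58, [258.0, 198.0]), (65, [240.0, 203.0]), (116, [248.0, 210.0])]
diff [(50, [239, 188, 8, 8]), (88, [129, 190, 11, 10]), (82, [143, 190, 11, 10]), (184, [236, 192, 17, 25]), (35, [255, 196, 7, 6]), (163, [240, 198, 27, 24]), (177, [124, 204, 22, 13]), (33, [249, 205, 7, 6]), (21, [351, 204, 10, 12]), (89, [149, 206, 10, 11]), (24, [356, 207, 14, 14]), (7511, [430, 214, 82, 170])]
```

```bash
python3 -c "
from bench import env
print(env.job_done())"
```

```text
the job is handed in; nothing more can be done
None
```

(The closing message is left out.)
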